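Change the circuit board in a ratchet board holder

ROBOT

A 6-joint arm with a two-finger parallel gripper is mounted at the origin on a cart in front of the work surface, level with it; the furniture and walls round the work are solid. World frame = base frame: x ahead of the robot, y to its left, z up, the work surface at z = 0. Lengths are in m, angles in rad, forces in N, time in s.
With the tool pointing down it reaches from about 0.275 to 0.725 m from the base axis. Payload 5.6 kg.
Tool frame: the origin (TCP) lies between the finger pads; the fingertips stand bot.nose_length ahead of it and the grasp point (between the pads) lies 11 mm behind it (bot.nose_length is the distance from the TCP to the fingertips, in m); z points along the fingers, y is the direction in which the jaws open and shut (so a half turn about z gives the same grasp; the last joint's range is limited). The gripper opens to 85 mm and grips with 20 to 120 N. Pads are 22 mm wide; open, the fingers measure 114 mm over their backs; the gripper's body (76 mm by 85 mm) begins 54 mm behind the grasp point. The pads swing forward as they close: fully open they stand 13 mm farther back than shut.
Start: joints at [-0.908, 0.255, 0.108, 0, -1.424, -0.285], TCP at [0.203, -0.511, 0.239] pointing down, gripper open.
Joint ranges: [-2.95, 2.95], [-1.21, 1.97], [-1.09, 1.5], [-2.87, 1.71], [-2.94, -0.07], [-3.05, 3.05]. Speed limits (rad/s): [2.57, 2.57, 3.14, 3.14, 3.14, 3.14].

INTERFACE

Orientations are given as a unit quaternion [x, y, z, w].
In Python, from rig import read_state, viewer, bot gives the robot as it stands.
- The arm moves only by the tool play_rows, never from a script. Its argument "rows" is one flat list of numbers, 4 for each row, row after row: the shift along the tool's x, y, z in m, then the turn about the tool's z in degrees. In form: [x, y, z, roll, x, y, z, roll, ...]. A call has 1 to 10 rows; each row shifts and turns the commanded pose from where the row before left it, along the tool's axes as they then stand; what a row does not reach is not made up. A row lasts 1/12 s, in which the tool goes at most 41.7 mm and 7.16 degrees, less where a joint would pass 70% of its speed; a pose out of reach is approached as far as the arm can. A call with a gripper value outside its range is refused whole. "hand" is the closure, from 0 (fully open) to 1 (shut), set as the call begins (left out, the last holds). The fingers move at their own pace and stop on an object; the grip force is fixed at half the most. Time passes only in rows, so rows that do not move let the fingers close. It gives the time, the measured TCP pose, the force and the opening at its end, in the units of the state.
- read_state(): the state, without advancing time (a new reading comes with each control period).
- viewer.read_camera(name): name is "side" or "top" or "wrist"; returns the picture (400x640x3 uint8, red, green, blue); there is no depth.
- viewer.camera_params(name): a dict with "camera_matrix" (3x3 intrinsics, pixels), "k1" (the pictures are not rectified: a ray, as slopes to the right and down, at radius r is drawn at 1 + k1 r^2 times it, then the intrinsics apply), "position" and "rotation" of the camera in the world. Camera axes: x right, y down, z forward; pixel columns grow to the right and rows downward; lengths in m; the calibration is good to about 2 mm. A picture is of the moment at which its call begins: read the wrist's pose just before it. camera_params takes no time and is no camera call; for the wrist camera it gives the pose at the moment of the call.
- bot.finish_job(): hands the job in, once; it reports no verdict.
The state is a dict: "t": time; "joint_pos": joint angles; "qd": joint speeds; "tau": joint torques, N m; "position": TCP position; "tcp_rot": TCP orientation; "wrist_force": force on the tool from outside, world axes, zero at the start; "moment": the same for the moment, N m; "gripper_width": finger opening in m.
Only numpy, scipy, OpenCV 4.12 (cv2) and the standard library are available. Lean on these libraries where they do the work, as an engineer would, in place of code of your own. Each camera call takes 0.05 s, during which the arm holds its last target. There are 200 camera calls.

TASK

The small blue board in the board holder is finished: lift the holder's pawl clear, draw the toothed bar out, and lay the blue board on the finned cooling block. Move the larger green board from the tray into the holder, push the jaw back up against it and press the pawl's nose down to lock it. Then set the small heat sink on the green board's chip, and see that the blue board ends up in the tray where the green one lay.

Things in the scene. Friction and masses are not known exactly. Their poses are not given: they have to be found in the camera images.
- blue_c (a point): small blue circuit board, 36 (its x) by 52 (its y) mm, plate 2 mm thick, parts on top up to 12 mm above it, the tall ones near its -y edge; loose, clamped in the holder at the start. Point: centre of the plate's thickness, 1 mm above whatever it rests on; z up. Grasp by the two long edges (36 mm apart, across its x), half-way along
- green_c (a point): larger green circuit board, 46 (its x) by 64 (its y) mm, plate 2 mm thick, parts on top up to 12 mm above it, the tall ones near its -y edge; loose, in the tray at the start. Point: centre of the plate's thickness, 1 mm above whatever it rests on; z up. Its black square chip is centred at x +3, y +6 mm. Grasp by the two long edges (46 mm apart, across its x), half-way along
- sink_c (a point): small finned aluminium heat sink, 30 by 30 mm, 18 mm high; loose, in the tray's pocket at the start (floor 3 mm above the bench). Point: its centre, 9 mm above its underside; its fins run along its x. Its two sides along the tray's length are free: grasp across the tray's y. On the green board this point is 10 mm above the board's
- bed (a point): board holder, fixed: far fence, two rails (tops 26 mm above the bench, 28 mm over both), sliding jaw 48 mm wide, 33.5 mm high, with lips 3 mm over the board's edge. Point: on the rails' level, where the clamped green board's centre belongs; x to the fence (face at +32 mm, top 3 mm above rails), z up. Boards lie with their y along this x. Beside the rails nothing is higher than 8 mm
- bay (a point): black carrier tray, fixed, 160 (x) by 110 (y) mm, rim 10 mm high. Point: centre of its board bay, on top of two ribs 20 mm above the bench (28 mm over both); end stops at x -41 and +41 mm are 4 mm higher. Beside the ribs the floor is 3 mm above the bench. Boards lie with their y along this x. The heat sink's pocket is 78 mm from here towards -x
- block_top (a point): dark finned cooling block, 64 (x, over its low feet) by 26 (y) mm, fixed to the bench; fins 52 mm long, 26 mm over all and 23 mm high, running along its x. Point: centre of its top, 23 mm above the bench; z up. A board laid on it with its y along this x overhangs at both sides and can be grasped by its long edges
- jaw (a joint): slide of the holder's jaw with its toothed bar, m: 0 at the start (closed on the blue board), grows as the bar is drawn out towards -x of the bed, stop at 0.034; about 0.012 when closed on the green board. Moves with 1 to 3 N and stays where it is left; the pawl blocks drawing it out while its nose is in the teeth (pitch 6 mm)
- jaw_grip (a point): centre of the black upright pull tab at the near end of the toothed bar: 14 mm (bar direction, x) by 22 mm (y) by 27 mm high, its top 35 mm and its underside 8 mm above the bench. Axes as the bed's. Grasp it from above across its y; free bench below and beside it
- pawl (a joint): tilt of the pawl, rad: 0 = nose down in the teeth (locked), 0.36 = nose fully lifted; clear of the teeth above 0.2. Stiff hinge, stays where it is put. A rocker: pressing the thumb pad of its tail down lifts the nose, pressing the nose boss down drops it; each takes about 3 to 4 N
- pawl_tail (a point): centre of the top of the pawl's grey thumb pad (16 mm along x, 20 mm across), 39.5 mm above the bench when locked, about 9 mm lower when the nose is lifted. When locked its axes are the bed's. The grey nose boss (10 by 14 mm) lies 47 mm from it towards the bed's +x, its top 36.5 mm above the bench when locked, 8 mm higher when lifted
Mind the look-alikes: they are no part of the job. Leave any red look-alike of the part that bears blue_c alone.

How it is judged:
On the way, in this order (a step that is already met when the one before it is completed fails the run):
1. the pawl is lifted clear and the toothed bar drawn out by more than 20 mm (value of joint pawl above 0.15 rad and value of joint jaw above 0.02 m), for 0.1 s.
2. the blue board lies on the cooling block, let go (horizontal distance between blue_c and block_top below 0.015 m and z of blue_c in the frame of block_top between -0.002 and 0.005 m and angle between blue_c's own z axis and vertical below 0.12 rad and contact force between the fingers and blue_board below 0.05 N), for 0.2 s.
3. the green board lies on the holder's rails with the jaw closed on it and the pawl's nose down (x of green_c in the frame of bed between -0.006 and 0.006 m and y of green_c in the frame of bed between -0.01 and 0.01 m and z of green_c in the frame of bed below 0.004 m and value of joint jaw below 0.016 m and value of joint pawl below 0.1 rad), for 0.2 s.
4. the heat sink stands on the chip of the clamped green board (x of sink_c in the frame of green_c between -0.007 and 0.013 m and y of sink_c in the frame of green_c between -0.003 and 0.015 m and z of sink_c in the frame of green_c below 0.0125 m and value of joint jaw below 0.016 m and value of joint pawl below 0.1 rad), for 0.2 s.
At the end, for the whole second after the job is handed in: green board flat in the holder (6 mm along, 10 mm across), jaw slide 0.006 to 0.016, pawl under 0.1 rad; blue board flat in the tray's bay (15 mm along, 12 mm across); heat sink flat on the green board within 10 mm (its x) and 9 mm (its y) of the chip's centre; all let go, at rest (all of step 4 and x of green_c in the frame of bed between -0.006 and 0.006 m and y of green_c in the frame of bed between -0.01 and 0.01 m and z of green_c in the frame of bed between -0.002 and 0.004 m and angle between the y axis of green_c and the x axis of bed, either way round below 0.15 rad and value of joint jaw above 0.006 m and x of blue_c in the frame of bay between -0.015 and 0.015 m and y of blue_c in the frame of bay between -0.012 and 0.012 m and z of blue_c in the frame of bay between -0.002 and 0.004 m and angle between the y axis of blue_c and the x axis of bay, either way round below 0.25 rad and z of sink_c in the frame of green_c above 0.007 m and angle between each of sink_c, green_c, blue_c's own z axis and vertical below 0.1 rad and linear speed of each of green_board, blue_board, chip_sink below 0.02 m/s); the robot touches nothing.
It also fails if it takes over 141 s, if anything falls off the work surface, if the arm or the gripper's body presses on something with over 40 N, if the wrist force passes 120 N, or if a joint passes its speed limit or range.

## Working session

There is one attempt and no reset: what is moved stays moved. The work goes in short steps, Python scripts to look and compute and a tool call to move; the robot and the scene stay as the last step left them, time stands still between calls to the robot, and variables do not carry over. Pictures are saved under pics/ and viewed, about 12 in all and at most 16, crops included, and the job is handed in when it is done.

Besides the shell and the picture viewer there is one more tool, called after "Request:" as name(argument=value, ...) on one line, values as JSON. play_rows: Moves the arm, as the interface text tells. Its arguments: {"type":"object","properties":{"rows":{"type":"array"},"hand":{"type":"number"}},"required":["rows"]}

```bash
mkdir -p pics; ls
cat > h.py <<'E'
import numpy as np, cv2
from rig import read_state, viewer, bot
from scipy.spatial.transform import Rotation as R
def rot(p):
    r=np.array(p["rotation"],float)
    return r if r.shape==(3,3) else R.from_quat(r).as_matrix()
def ray(p,u,v):
    K=np.array(p["camera_matrix"]); d=cv2.undistortPoints(np.array([[[u,v]]],float),K,np.array([p["k1"],0,0,0,0.]))[0,0]
    return rot(p)@np.array([d[0],d[1],1])
def at(p,u,v,z):
    d=ray(p,u,v); o=np.array(p["position"]); return (o+d*(z-o[2])/d[2]).round(4)
def proj(p,X):
    Rm=rot(p); r=cv2.Rodrigues(Rm.T)[0]; t=-Rm.T@np.array(p["position"])
    return cv2.projectPoints(np.array(X,float).reshape(-1,1,3),r,t,np.array(p["camera_matrix"]),np.array([p["k1"],0,0,0,0.]))[0][:,0].round(1)
def grab(n,fn,crop=None,s=1):
    im=viewer.read_camera(n)[:,:,::-1].copy(); cv2.imwrite(f"pics/raw_{fn}.png",im)
    if crop: u0,v0,u1,v1=crop; im=im[v0:v1,u0:u1]
    im=cv2.resize(im,None,fx=s,fy=s,interpolation=cv2.INTER_CUBIC); cv2.imwrite(f"pics/{fn}.png",im)
E
python3 - <<'E'
from h import *
for n in("top","side","wrist"):
    p=viewer.camera_params(n); print(n,p)
print(read_state(), bot.nose_length)
grab("top","top0",None,1.25); grab("side","side0",None,1.25)
E
```

```text
pics
top {'camera_matrix': array([[518.70809017,   0.        , 313.58839335],
       [  0.        , 518.70809017, 195.74190366],
       [  0.        ,   0.        ,   1.        ]]), 'k1': 0.005589989592362025, 'position': array([0.25825986, 0.1469625 , 1.25626429]), 'rotation': array([ 0.71324221, -0.69433405,  0.07281834, -0.06231588])}
side {'camera_matrix': array([[385.72524996,   0.        , 326.45067907],
       [  0.        , 385.72524996, 191.1432309 ],
       [  0.        ,   0.        ,   1.        ]]), 'k1': -0.022459998158208105, 'position': array([0.2315967 , 0.78774186, 0.55373817]), 'rotation': array([-0.17850722,  0.86728134, -0.45725179,  0.08293999])}
wrist {'camera_matrix': array([[356.82490704,   0.        , 322.4777248 ],
       [  0.        , 356.82490704, 198.70113327],
       [  0.        ,   0.        ,   1.        ]]), 'k1': -0.045795464274805846, 'position': array([ 0.1390058 , -0.53652219,  0.37368507]), 'rotation': array([0.55715232, 0.81919073, 0.11314086, 0.07554456])}
{'t': 0.0, 'joint_pos': array([-9.08402211e-01,  2.55739510e-01,  1.06998857e-01, -4.92415926e-04,
       -1.42389031e+00, -2.84603391e-01]), 'qd': array([ 0.00015953, -0.00054896,  0.00065335, -0.00021817, -0.00183847,
        0.00240964]), 'tau': array([ 3.24416367e-03, -3.86630058e+01,  2.37942982e+01,  5.36507741e+00,
       -6.07354232e-03, -8.16647486e-06]), 'position': array([ 0.20276131, -0.51074144,  0.23839478]), 'tcp_rot': array([-1.87738319e-01,  9.82218623e-01,  9.27441213e-04, -2.01570139e-04]), 'wrist_force': array([0.68401646, 0.7764474 , 0.07569371]), 'moment': array([0.04188173, 0.01911822, 0.02637765]), 'gripper_width': 0.08522002649610506} 0.008
```

View pics/top0.png

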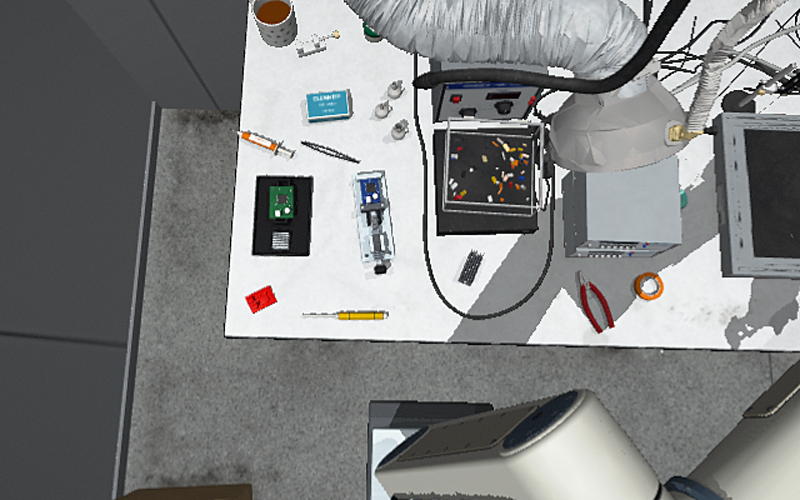

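View pics/side0.png

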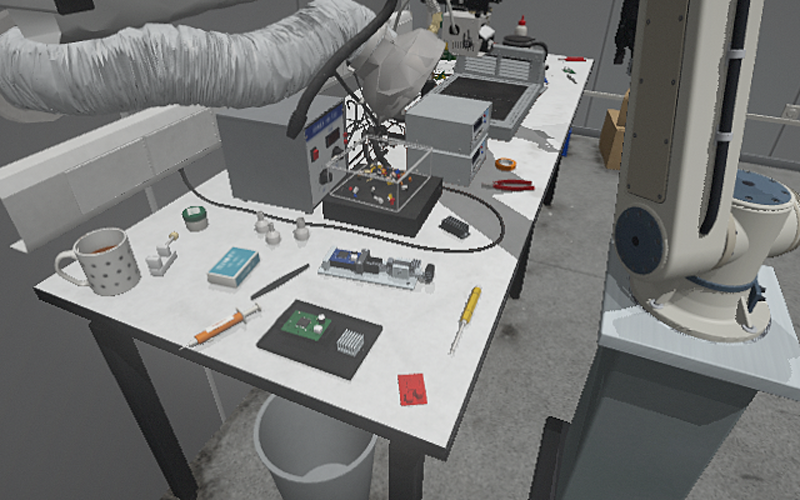

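The top picture shows the tray at (283,215) with the green board at (281,203) and the sink at (281,241). The holder with the blue board is at (372,190), its tab at (380,268), and the finned block at (470,266). Possible confusions are the red board at (261,298), the teal box at (328,106) and the mesh box at (490,175). None of these fits the descriptions. I'll check the choice in one close crop.

Run:
```python
from h import *
im=cv2.imread("pics/raw_top0.png"); c=im[130:240,195:395]; cv2.imwrite("pics/c0.png",cv2.resize(c,None,fx=4,fy=4,interpolation=cv2.INTER_CUBIC))
```

```text
(no output)
```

View pics/c0.png

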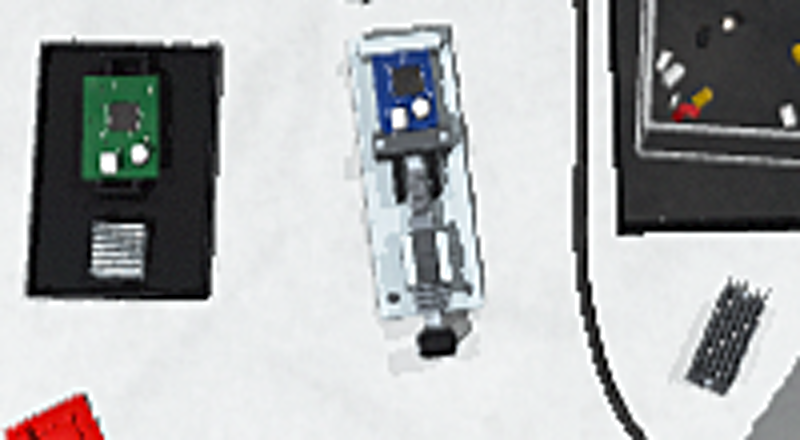

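The crop confirms the choice. The blue board is in the holder, white parts toward the robot, and the green board lies in the tray with the sink below it. The block is at lower right. Now rough positions.

Run:
```python
from h import *
p=viewer.camera_params("top")
g=lambda x,y,z:at(p,195+x/4,130+y/4,z)
print("tray corners",[g(*a,.010) for a in((42,42),(221,44),(210,297),(28,295))])
print("green corners",[g(*a,.022) for a in((83,76),(160,80),(160,178),(82,178))])
print("sink",g(118,250,.02))
print("blue",[g(*a,.028) for a in((372,52),(433,52),(438,132),(378,132))])
print("fence mid",g(402,33,.028),"tab",g(440,336,.035),"tail?",g(433,295,.04),"nose",g(423,185,.0365))
print("block",g(728,335,.02),"axis",g(748,282,.023),g(708,388,.023))
w=viewer.camera_params("wrist");s=read_state()
T=R.from_quat(s["tcp_rot"]).as_matrix()
print("cam in tool",T.T@(np.array(w["position"])-s["position"]), "\n",T.T@rot(w))
print("tool",T)
```

```text
tray corners [array([0.6323, 0.4039, 0.01  ]), array([0.6344, 0.2928, 0.01  ]), array([0.4743, 0.2917, 0.01  ]), array([0.4724, 0.4021, 0.01  ])]
green corners [array([0.6078, 0.375 , 0.022 ]), array([0.6067, 0.3277, 0.022 ]), array([0.5449, 0.3243, 0.022 ]), array([0.5435, 0.3717, 0.022 ])]
sink [0.4999 0.3476 0.02  ]
blue [array([0.6267, 0.1979, 0.028 ]), array([0.6279, 0.1604, 0.028 ]), array([0.5773, 0.1559, 0.028 ]), array([0.5762, 0.1925, 0.028 ])]
fence mid [0.6394 0.1798 0.028 ] tab [0.4503 0.1511 0.035 ] tail? [0.4741 0.1559 0.04  ] nose [0.5419 0.1639 0.0365]
block [ 0.4581 -0.0228  0.02  ] axis [ 0.4905 -0.0344  0.023 ] [ 0.4251 -0.0104  0.023 ]
cam in tool [ 0.06876529 -0.00020321 -0.1353037 ] 
 [[-1.09039378e-03 -9.62962562e-01 -2.69632928e-01]
 [ 9.99999354e-01 -1.13629351e-03  1.41490098e-05]
 [-3.20007113e-04 -2.69632738e-01  9.62963179e-01]]
tool [[-9.29519065e-01 -3.68773306e-01 -7.45670067e-04]
 [-3.68774046e-01  9.29517682e-01  1.60708391e-03]
 [ 1.00463866e-04  1.76879890e-03 -9.99998431e-01]]
```

Request:
play_rows(rows=[-0.028,0.0253,0,0,-0.028,0.0253,0,0,-0.028,0.0253,0,0,-0.028,0.0253,0,0,-0.028,0.0253,0,0,-0.028,0.0253,0,0,-0.028,0.0253,0,0,-0.028,0.0253,0,0,-0.028,0.0253,0,0,-0.028,0.0253,0,0])

```text
t: 0.93
position: [0.3699, -0.1709, 0.2392]
tcp_rot: [-0.188, 0.982, 0.0, 0.0]
wrist_force: [0.9, 0.2, 0.1]
gripper_width: 0.0856
```

Request:
play_rows(rows=[-0.028,0.0253,0,0,-0.028,0.0253,0,0,-0.028,0.0253,0,0,-0.028,0.0253,0,0,-0.028,0.0253,0,0,-0.028,0.0253,0,0,-0.028,0.0253,0,0,-0.028,0.0253,0,0,-0.028,0.0253,0,0,-0.028,0.0253,0,0], hand=1)

```text
t: 1.77
position: [0.537, 0.1675, 0.2389]
tcp_rot: [-0.188, 0.982, -0.0, -0.0]
wrist_force: [1.8, 0.5, 0.2]
gripper_width: -0.0003
```

Request:
play_rows(rows=[0,0,0.02,6.5,0,0,0.02,6.5,0,0,0,0,0,0,0,0])

```text
t: 2.1
position: [0.5361, 0.1652, 0.1984]
tcp_rot: [-0.077, 0.997, -0.001, -0.001]
wrist_force: [0.7, 0.2, 0.8]
gripper_width: 0.0002
```

Run:
```python
from h import *
s=read_state(); p=viewer.camera_params("wrist"); grab("wrist","w1",None,1.25); print(s["t"],s["position"],R.from_quat(s["tcp_rot"]).as_matrix()[:,0],s["joint_pos"]); np.save("pics/w1.npy",p,allow_pickle=True)
```

```text
2.1 [0.5361     0.16523632 0.19836308] [-0.98810563 -0.15374846  0.00294536] [ 5.77932185e-01  2.93977735e-01  5.69097243e-02  1.93854896e-04
 -1.33704423e+00 -1.99441007e+00]
```

View pics/w1.png

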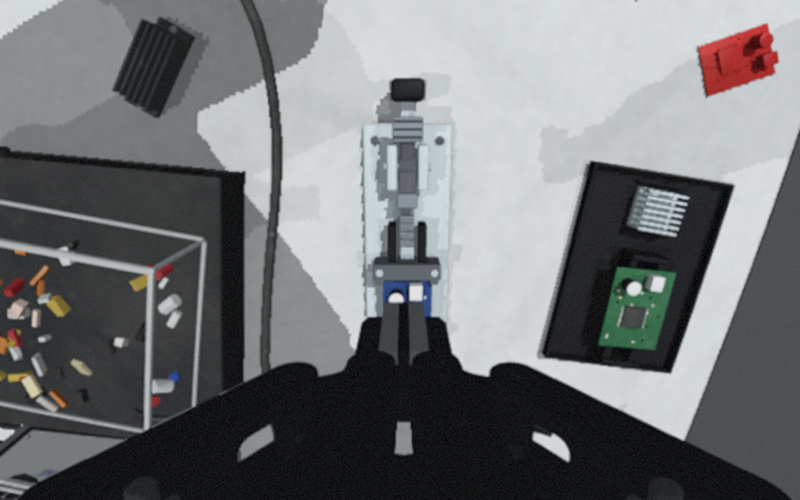

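The wrist view shows the tab at (407,90), the ribbed thumb pad at (408,129), the jaw at (406,271), and the fingers aligned with the holder. The block is at (153,67), the tray at right, with the sink at (658,210) and the green board at (637,308).

Run:
```python
from h import *
p=np.load("pics/w1.npy",allow_pickle=True).item()
g=lambda x,y,z:at(p,x/1.25,y/1.25,z)
print("tab",g(407,90,.035),"tail",g(408,129,.0395),"nose?",g(407,200,.0365))
print("base L",g(364,125,.008),g(368,310,.008),"R",g(453,125,.008),g(450,310,.008))
print("jaw",g(374,272,.0335),g(438,272,.0335))
print("block top",[g(*a,.023) for a in((143,18),(193,35),(158,115),(114,93))])
print("tray",[g(*a,.01) for a in((593,163),(732,186),(670,372),(545,356))])
print("green",[g(*a,.022) for a in((616,267),(676,272),(655,350),(599,344))])
print("sink",[g(*a,.021) for a in((635,187),(690,192),(679,236),(629,231))])
```

```text
tab [0.4466 0.1534 0.035 ] tail [0.4704 0.1577 0.0395] nose? [0.5162 0.1643 0.0365]
base L [0.4726 0.1269 0.008 ] [0.6118 0.1484 0.008 ] R [0.4629 0.1891 0.008 ] [0.602  0.2123 0.008 ]
jaw [0.5711 0.1492 0.0335] [0.5642 0.1941 0.0335]
block top [array([ 0.426 , -0.0233,  0.023 ]), array([0.4321, 0.0102, 0.023 ]), array([ 0.4861, -0.0116,  0.023 ]), array([ 0.4758, -0.0424,  0.023 ])]
tray [array([0.473 , 0.2937, 0.01  ]), array([0.4722, 0.4025, 0.01  ]), array([0.6289, 0.4043, 0.01  ]), array([0.6293, 0.2959, 0.01  ])]
green [array([0.5439, 0.3257, 0.022 ]), array([0.5408, 0.3723, 0.022 ]), array([0.6057, 0.3764, 0.022 ]), array([0.607 , 0.3303, 0.022 ])]
sink [array([0.4843, 0.3233, 0.021 ]), array([0.4813, 0.3643, 0.021 ]), array([0.5139, 0.3664, 0.021 ]), array([0.5161, 0.3281, 0.021 ])]
```

Request:
play_rows(rows=[0.033,0.0014,0,0,0.033,0.0014,0,0,0,0,0.036,0,0,0,0.036,0,0,0,0.036,0,0,0,0.03,0,0,0,0,0,0,0,0,0])

```text
t: 2.82
position: [0.4715, 0.1581, 0.0622]
tcp_rot: [-0.076, 0.997, -0.001, -0.0]
wrist_force: [0.9, 0.5, 0.9]
gripper_width: 0.0002
```

Request:
play_rows(rows=[0,0,0.004,0,0,0,0.003,0,0,0,0.003,0,0,0,0.003,0,0,0,0.002,0,0,0,0,0])

```text
t: 3.32
position: [0.4709, 0.1587, 0.0464]
tcp_rot: [-0.075, 0.997, 0.0, -0.0]
wrist_force: [-1.0, 0.2, 0.6]
gripper_width: 0.0002
```

Run:
```python
from h import *
s=read_state(); p=viewer.camera_params("wrist"); grab("wrist","w2",(190,0,460,270),2.2); print(s["position"],s["wrist_force"])
print(np.degrees(R.from_quat(s["tcp_rot"]).as_euler("ZYX")))
```

```text
[0.47091264 0.15867401 0.04638512] [-0.95540865  0.24911565  0.57418302]
[-1.71344406e+02 -8.69683943e-03  1.79984426e+02]
```

View pics/w2.png

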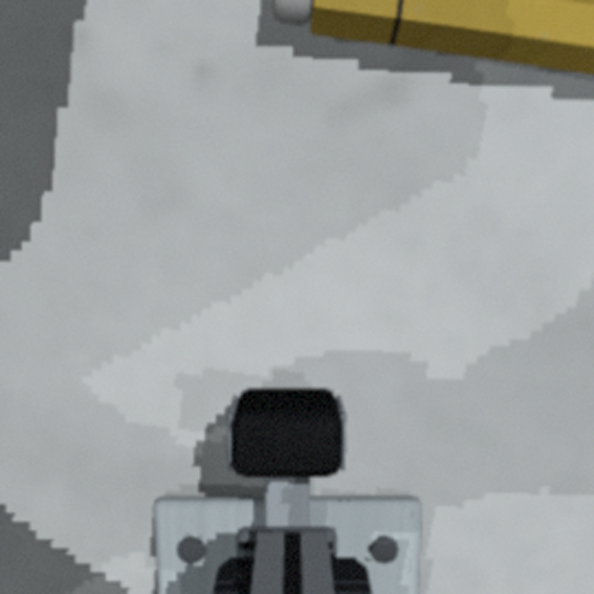

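The fingers are over the thumb pad, with the tab clear behind at (288,433). Now I press it.

Request:
play_rows(rows=[0,0,0.003,0,0,0,0.002,0,0,0,0.002,0,0,0,0.001,0,0,0,0.001,0,0,0,0,0])

```text
t: 3.87
position: [0.4707, 0.1583, 0.0395]
tcp_rot: [-0.076, 0.997, -0.0, 0.0]
wrist_force: [-11.6, -1.1, 24.8]
gripper_width: 0.0
```

Request:
play_rows(rows=[0,0,-0.01,0,0,0,-0.035,0,0.0125,-0.0005,0,0,0.012,-0.0005,0,0,0,0,0,0,0,0,0,0])

```text
t: 4.37
position: [0.4471, 0.1539, 0.0824]
tcp_rot: [-0.076, 0.997, 0.0, 0.0]
wrist_force: [0.5, -0.4, -0.2]
gripper_width: -0.0
```

Request:
play_rows(rows=[0,0,0,0,0,0,0,0,0,0,0,0,0,0,0,0,0,0,0,0], hand=0.4)

```text
t: 4.78
position: [0.4472, 0.1538, 0.0821]
tcp_rot: [-0.075, 0.997, -0.0, -0.0]
wrist_force: [-0.4, 0.2, 1.0]
gripper_width: 0.0513
```

Run:
```python
from h import *
s=read_state(); p=viewer.camera_params("wrist"); grab("wrist","w3",(190,0,460,270),2.2); print(s["position"],s["wrist_force"],s["gripper_width"]); np.save("pics/w3.npy",p,allow_pickle=True)
```

```text
[0.44719604 0.15383316 0.08207164] [-0.379362    0.24962246  1.01402678] 0.05131628072354098
```

View pics/w3.png

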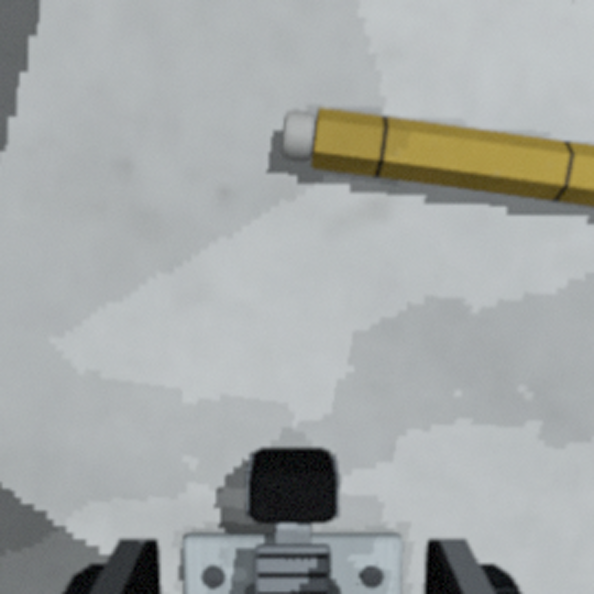

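The tab at (293,487) is centred between the open fingers. I check it against the measured position.

Run:
```python
from h import *
p=np.load("pics/w3.npy",allow_pickle=True).item()
g=lambda x,y,z:at(p,190+x/2.2,y/2.2,z)
print(g(293,452,.035),g(293,522,.035),g(293,487,.035),g(290,565,.034))
```

```text
[0.4334 0.1518 0.035 ] [0.4514 0.1546 0.035 ] [0.4423 0.1532 0.035 ] [0.4635 0.1556 0.034 ]
```

Request:
play_rows(rows=[0,0,0.03,0,0,0,0.02,0,0,0,0.015,0,0,0,0.002,0,0,0,0,0,0,0,0,0])

```text
t: 5.33
position: [0.4477, 0.1542, 0.0161]
tcp_rot: [-0.076, 0.997, 0.0, 0.001]
wrist_force: [0.3, 1.2, -0.8]
gripper_width: 0.0513
```

Request:
play_rows(rows=[0,0,0,0,0,0,0,0,0,0,0,0,0,0,0,0], hand=0.9)

```text
t: 5.67
position: [0.4477, 0.154, 0.0163]
tcp_rot: [-0.076, 0.997, 0.0, 0.001]
wrist_force: [-0.7, -1.1, 6.8]
gripper_width: 0.0207
```

Request:
play_rows(rows=[0.004,0,0,0,0.005,0,0,0,0.005,0,0,0,0.005,0,0,0,0.005,0,0,0,0.005,0,0,0,0.003,0,0,0,0,0,0,0,0,0,0,0])

```text
t: 6.42
position: [0.4156, 0.1491, 0.0163]
tcp_rot: [-0.076, 0.997, 0.0, 0.001]
wrist_force: [-0.8, -1.8, 8.7]
gripper_width: 0.021
```

Request:
play_rows(rows=[0,0,0,0,0,0,0,0,0,0,-0.01,0,0,0,-0.04,0,0,0,-0.04,0], hand=0.2)

```text
t: 6.83
position: [0.4135, 0.148, 0.1047]
tcp_rot: [-0.075, 0.997, -0.001, -0.003]
wrist_force: [2.2, 1.6, -0.2]
gripper_width: 0.0684
```

Request:
play_rows(rows=[-0.035,0,-0.01,0,-0.035,0,0,0,-0.035,0,0,0,-0.025,0,0,0,0,0,0,0,0,0,0,0])

```text
t: 7.33
position: [0.544, 0.1685, 0.1139]
tcp_rot: [-0.075, 0.997, -0.0, -0.001]
wrist_force: [-0.7, -1.3, -0.4]
gripper_width: 0.0683
```

Run:
```python
from h import *
s=read_state(); p=viewer.camera_params("wrist"); grab("wrist","w4",(170,80,470,380),2); print(s["position"],s["wrist_force"],s["gripper_width"],R.from_quat(s["tcp_rot"]).as_matrix()[:,0]); np.save("pics/w4.npy",p,allow_pickle=True)
```

```text
[0.54404243 0.1685393  0.11386744] [-0.71774171 -1.3451074  -0.39358203] 0.06831712960561347 [-0.98881722 -0.14911633  0.00219672]
```

View pics/w4.png

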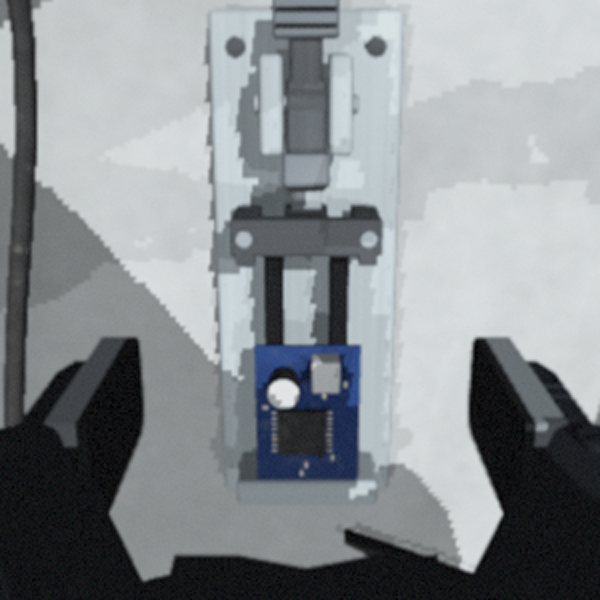

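The jaw is drawn back, bar at (306,235), and the blue board lies free with corners (254,346), (360,346), (358,480) and (256,480). The fence is at y≈482.

```bash
cat >> h.py <<'E'
def tool(target):
    "world target xyz -> shift in current tool axes"
    s=read_state(); T=R.from_quat(s["tcp_rot"]).as_matrix(); return (T.T@(np.array(target)-s["position"])).round(4), np.degrees(np.arctan2(T[1,0],T[0,0]))%360
E
python3 - <<'E'
from h import *
p=np.load("pics/w4.npy",allow_pickle=True).item()
g=lambda x,y,z:at(p,170+x/2,80+y/2,z)
c=np.array([g(*a,.028) for a in((254,346),(360,346),(358,480),(256,480))]); print(c, c.mean(0), "sizes",np.linalg.norm(c[0]-c[1]),np.linalg.norm(c[1]-c[2]))
print("axis",np.degrees(np.arctan2(*( (c[2]+c[3]-c[0]-c[1])[[1,0]]))))
print("fence front mid",g(306,483,.029),"base",g(210,10,.008),g(220,480,.008),g(404,10,.008),g(392,480,.008))
m=c.mean(0); print(tool([m[0],m[1],.018]))
E
```

```text
[[0.5772 0.1559 0.028 ]
 [0.5719 0.1911 0.028 ]
 [0.6234 0.1993 0.028 ]
 [0.6288 0.1632 0.028 ]] [0.600325 0.177375 0.028   ] sizes 0.035596769516347965 0.05214872961060508
axis 8.54978721022592
fence front mid [0.6267 0.181  0.029 ] base [0.4716 0.1263 0.008 ] [0.6447 0.1498 0.008 ] [0.4623 0.1885 0.008 ] [0.6348 0.2161 0.008 ]
(array([-0.058 ,  0.0003,  0.0961]), np.float64(188.60410136768596))
```

Request:
play_rows(rows=[-0.029,0,0,0,-0.029,0,0,0,0,0,0.035,0,0,0,0.03,0,0,0,0.02,0,0,0,0.01,0,0,0,0,0,0,0,0,0])

```text
t: 8.05
position: [0.6011, 0.1775, 0.0212]
tcp_rot: [-0.076, 0.997, -0.0, 0.0]
wrist_force: [0.6, 0.0, -0.3]
gripper_width: 0.0683
```

Request:
play_rows(rows=[0,0,0,0,0,0,0,0,0,0,0,0,0,0,0,0,0,0,0,0], hand=0.8)

```text
t: 8.47
position: [0.6021, 0.1778, 0.0224]
tcp_rot: [-0.076, 0.997, 0.001, 0.001]
wrist_force: [-2.1, 0.4, 5.6]
gripper_width: 0.0333
```

Request:
play_rows(rows=[0,0,-0.005,0,0,0,-0.01,0,0,0,-0.025,0,0,0,-0.03,0,0,0,-0.035,0,0,0,-0.035,0,0,0,0,0])

```text
t: 9.05
position: [0.6052, 0.1781, 0.1703]
tcp_rot: [-0.076, 0.997, 0.002, 0.008]
wrist_force: [0.7, 0.1, 1.5]
gripper_width: 0.0331
```

Request:
play_rows(rows=[0.025,-0.016,0,0,0.025,-0.016,0,0,0.025,-0.016,0,0,0.025,-0.016,0,0,0.025,-0.016,0,0,0.025,-0.016,0,0,0,0,0,6,0,0,0,6,0,0,0,6,0,0,0,6])

```text
t: 9.88
position: [0.4674, 0.0597, 0.1613]
tcp_rot: [0.136, 0.991, 0.0, 0.001]
wrist_force: [-0.1, 0.5, -0.7]
gripper_width: 0.0332
```

Request:
play_rows(rows=[0,0,0,6,0,0,0,0,0,0,0,0])

```text
t: 10.13
position: [0.4675, 0.0599, 0.1609]
tcp_rot: [0.184, 0.983, 0.0, 0.0]
wrist_force: [-0.1, 0.3, 0.1]
gripper_width: 0.0333
```

Run:
```python
from h import *
s=read_state(); p=viewer.camera_params("wrist"); grab("wrist","w5",None,1.25); print(s["position"],s["wrist_force"],s["gripper_width"],R.from_quat(s["tcp_rot"]).as_matrix()[:,0]); np.save("pics/w5.npy",p,allow_pickle=True)
```

```text
[0.46748588 0.05985229 0.16089422] [-0.09972431  0.27455015  0.05244434] 0.033299472408311895 [-9.32458756e-01  3.61275681e-01 -7.42412381e-04]
```

View pics/w5.png

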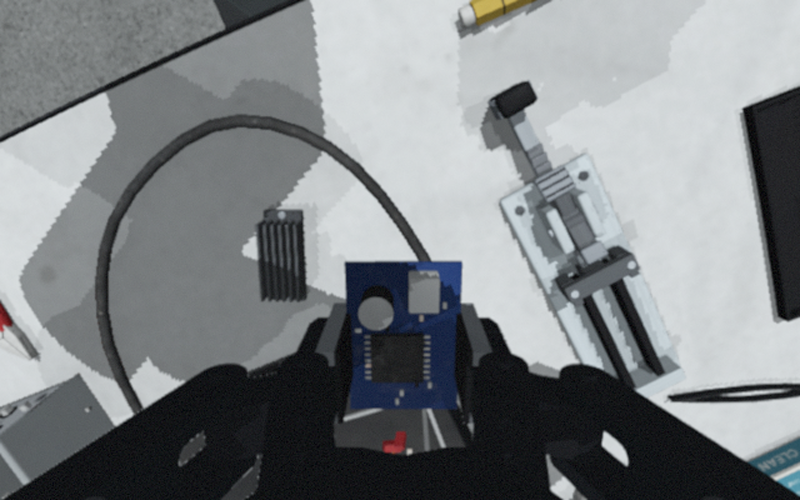

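The blue board is held level at (403,335). The block's fin tops have corners near (258,222), (302,222), (307,298) and (263,300).

Run:
```python
from h import *
p=np.load("pics/w5.npy",allow_pickle=True).item()
g=lambda x,y,z:at(p,x/1.25,y/1.25,z)
b=np.array([g(*a,.023) for a in((258,222),(302,222),(307,298),(263,300))]); print(b,b.mean(0),np.linalg.norm(b[0]-b[1]),np.linalg.norm(b[1]-b[2]))
d=(b[2]+b[3]-b[0]-b[1]); print(np.degrees(np.arctan2(d[1],d[0])))
for z in(.160,.166):
  c=np.array([g(*a,z) for a in((346,262),(461,262),(457,408),(349,408))]); print(z,c.mean(0),[np.linalg.norm(c[i]-c[(i+1)%4]).round(4) for i in range(4)])
  d=(c[2]+c[3]-c[0]-c[1]); print(np.degrees(np.arctan2(d[1],d[0])))
  t=b.mean(0)-(c.mean(0)-read_state()["position"]); print(tool([t[0],t[1],.0235]))
```

```text
[[ 0.4257 -0.0221  0.023 ]
 [ 0.4358  0.0038  0.023 ]
 [ 0.4835 -0.0146  0.023 ]
 [ 0.4743 -0.0425  0.023 ]] [ 0.454825 -0.01885   0.023   ] 0.027799640285442545 0.05112582517671472
-21.944879212103576
0.16 [0.468475 0.05895  0.16    ] [np.float64(0.0368), np.float64(0.0543), np.float64(0.0383), np.float64(0.0543)]
-21.389851191156122
(array([-0.0153, -0.0776,  0.1372]), np.float64(158.83400557514483))
0.166 [0.4656   0.060025 0.166   ] [np.float64(0.0352), np.float64(0.0519), np.float64(0.0366), np.float64(0.0518)]
-21.422040685006326
(array([-0.0184, -0.0775,  0.1372]), np.float64(158.83400557514483))
```

Request:
play_rows(rows=[-0.006,-0.026,0,0,-0.006,-0.026,0,0,-0.006,-0.0255,0,0,0,0,0.035,0,0,0,0.035,0,0,0,0.03,0,0,0,0.02,0,0,0,0.01,0,0,0,0.006,0,0,0,0,0])

```text
t: 11.02
position: [0.4554, -0.019, 0.0234]
tcp_rot: [0.184, 0.983, -0.0, -0.001]
wrist_force: [-0.1, 0.4, 0.5]
gripper_width: 0.0333
```

Request:
play_rows(rows=[0,0,0.002,0,0,0,0,0])

```text
t: 11.18
position: [0.4567, -0.0187, 0.023]
tcp_rot: [0.185, 0.983, 0.0, 0.001]
wrist_force: [0.7, -0.1, -0.2]
gripper_width: 0.0332
```

Request:
play_rows(rows=[0,0,0.002,0,0,0,0,0])

```text
t: 11.35
position: [0.4562, -0.0187, 0.0207]
tcp_rot: [0.185, 0.983, 0.0, 0.0]
wrist_force: [-0.0, 0.2, -0.1]
gripper_width: 0.0333
```

Request:
play_rows(rows=[0,0,0.001,0,0,0,0,0])

```text
t: 11.52
position: [0.4562, -0.0188, 0.0195]
tcp_rot: [0.185, 0.983, 0.0, 0.0]
wrist_force: [-0.2, 0.7, 0.3]
gripper_width: 0.033
```

Request:
play_rows(rows=[0,0,0,0,0,0,0,0,0,0,0,0,0,0,0,0,0,0,0,0], hand=0.1)

```text
t: 11.93
position: [0.4559, -0.0189, 0.0193]
tcp_rot: [0.185, 0.983, 0.0, -0.0]
wrist_force: [0.3, -0.3, 0.2]
gripper_width: 0.0768
```

Request:
play_rows(rows=[0,0,-0.02,0,0,0,-0.04,0,0,0,-0.04,0,0,0,-0.04,0,-0.02,0.02,0,0,-0.02,0.02,0,0,0,0.03,0,0,0,0.03,0,0,0,0,0,0])

```text
t: 12.68
position: [0.5312, 0.0631, 0.1587]
tcp_rot: [0.184, 0.983, 0.0, 0.0]
wrist_force: [0.4, -0.6, 0.2]
gripper_width: 0.0767
```

Run:
```python
from h import *
s=read_state(); p=viewer.camera_params("wrist"); grab("wrist","w6",None,1.25); print(s["position"],s["gripper_width"],R.from_quat(s["tcp_rot"]).as_matrix()[:,0]); np.save("pics/w6.npy",p,allow_pickle=True)
```

```text
[0.53122919 0.06309987 0.15866474] 0.07669089159817134 [-9.32128497e-01  3.62127692e-01 -2.40703099e-05]
```

View pics/w6.png

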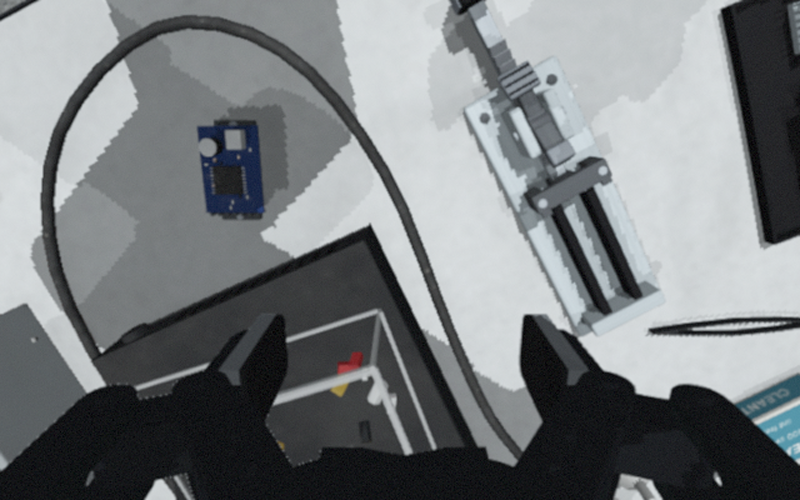

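The blue board lies centred on the block at (230,170), hardly turned. Next the green board.

Request:
play_rows(rows=[0,0,0,-6.1,0,0,0,-6.1,0,0,0,-6.1,0,0,0,-6.1,0,0.036,0,0,0,0.036,0,0,0,0.036,0,0,0,0.036,0,0,0,0.036,0,0,0,0.036,0,0])

```text
t: 13.57
position: [0.5176, 0.2763, 0.1594]
tcp_rot: [-0.026, 1.0, -0.0, -0.0]
wrist_force: [0.2, -0.8, -0.1]
gripper_width: 0.0768
```

Request:
play_rows(rows=[0,0.034,0,0,0,0.034,0,0,0,0,0.03,0,0,0,0.013,0,0,0,0,0,0,0,0,0])

```text
t: 14.07
position: [0.5143, 0.3423, 0.1159]
tcp_rot: [-0.027, 1.0, -0.001, -0.001]
wrist_force: [-0.1, -0.5, 1.1]
gripper_width: 0.0768
```

Run:
```python
from h import *
q=np.load("pics/w6.npy",allow_pickle=True).item()
c=np.array([at(q,x/1.25,y/1.25,.025) for x,y in((198,127),(257,122),(264,212),(209,216))]);d=(c[2]+c[3]-c[0]-c[1])
print("blue on block",c.mean(0),np.degrees(np.arctan2(d[1],d[0])))
s=read_state(); p=viewer.camera_params("wrist"); grab("wrist","w7",(140,0,500,380),1.6); print(s["position"],s["gripper_width"],R.from_quat(s["tcp_rot"]).as_matrix()[:,0]); np.save("pics/w7.npy",p,allow_pickle=True)
```

```text
blue on block [ 0.4545 -0.0179  0.025 ] -20.945123393297617
[0.51433005 0.34231576 0.11594768] 0.07675192861414867 [-0.9985926  -0.05302471  0.00109324]
```

View pics/w7.png

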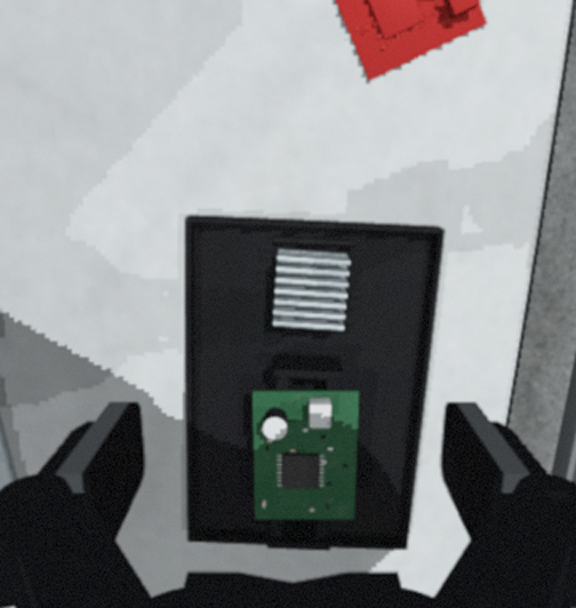

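The green board has corners (253,391), (359,391), (355,520) and (254,520). The sink is at (311,290).

```bash
cat >> h.py <<'E'
def quad(p,pts,z,off,s):
    c=np.array([at(p,off[0]+x/s,off[1]+y/s,z) for x,y in pts]);d=(c[2]+c[3]-c[0]-c[1])
    return c.mean(0).round(4),np.degrees(np.arctan2(d[1],d[0])).round(1),[np.linalg.norm(c[i]-c[(i+1)%4]).round(4) for i in range(4)]
E
python3 - <<'E'
from h import *
p=np.load("pics/w7.npy",allow_pickle=True).item()
o=(140,0)
G=quad(p,((253,391),(359,391),(355,520),(254,520)),.022,o,1.6);print("green",G)
print("tray",quad(p,((187,217),(442,230),(407,547),(190,538)),.010,o,1.6))
print("sink",quad(p,((276,250),(350,255),(344,330),(273,326)),.021,o,1.6))
print(tool([G[0][0],G[0][1],.013]))
E
```

```text
green (array([0.5746, 0.351 , 0.022 ]), np.float64(2.7), [np.float64(0.0459), np.float64(0.0649), np.float64(0.0471), np.float64(0.0648)])
tray (array([0.5501, 0.3502, 0.01  ]), np.float64(0.7), [np.float64(0.1075), np.float64(0.1573), np.float64(0.1082), np.float64(0.1575)])
sink (array([0.4981, 0.3488, 0.021 ]), np.float64(0.1), [np.float64(0.0301), np.float64(0.0319), np.float64(0.03), np.float64(0.0322)])
(array([-0.0598,  0.0051,  0.1043]), np.float64(183.0319966010036))
```

Request:
play_rows(rows=[-0.03,0.0025,0,0,-0.0298,0.0025,0,0,0,0,0,0,0,0,0.035,0,0,0,0.03,0,0,0,0.02,0,0,0,0.012,0,0,0,0.004,0,0,0,0,0], hand=0.27)

```text
t: 14.87
position: [0.5745, 0.3513, 0.0159]
tcp_rot: [-0.026, 1.0, 0.0, 0.0]
wrist_force: [0.2, 0.5, 0.8]
gripper_width: 0.0625
```

Request:
play_rows(rows=[0,0,0,0,0,0,0,0,0,0,0,0,0,0,0,0], hand=0.75)

```text
t: 15.2
position: [0.5754, 0.3523, 0.0181]
tcp_rot: [-0.027, 1.0, 0.001, 0.002]
wrist_force: [-0.7, -0.7, 5.6]
gripper_width: 0.043
```

Request:
play_rows(rows=[0,0,-0.004,0,0,0,-0.01,0,0,0,-0.02,0,0,0,-0.03,0,0,0,-0.035,0,0,0,-0.03,0,0,0,0,0])

```text
t: 15.78
position: [0.5772, 0.3532, 0.1537]
tcp_rot: [-0.027, 1.0, 0.004, 0.006]
wrist_force: [1.4, -0.2, 1.7]
gripper_width: 0.043
```

Request:
play_rows(rows=[-0.001,-0.0355,0,0,-0.001,-0.0355,0,0,-0.001,-0.0355,0,0,-0.001,-0.0355,0,0,-0.001,-0.0355,0,0,0,0,0,-5.6,0,0,0,0,0,0,0,0])

```text
t: 16.45
position: [0.5885, 0.1745, 0.1449]
tcp_rot: [-0.074, 0.997, 0.0, 0.0]
wrist_force: [0.2, 1.3, 0.5]
gripper_width: 0.0429
```

Run:
```python
from h import *
s=read_state(); p=viewer.camera_params("wrist"); grab("wrist","w8",(140,0,500,380),1.6); print(s["position"],s["gripper_width"],R.from_quat(s["tcp_rot"]).as_matrix()[:,0]); np.save("pics/w8.npy",p,allow_pickle=True)
```

```text
[0.58850214 0.17450494 0.14490773] 0.042890350012028525 [-9.89068995e-01 -1.47451119e-01 -8.30629931e-04]
```

View pics/w8.png

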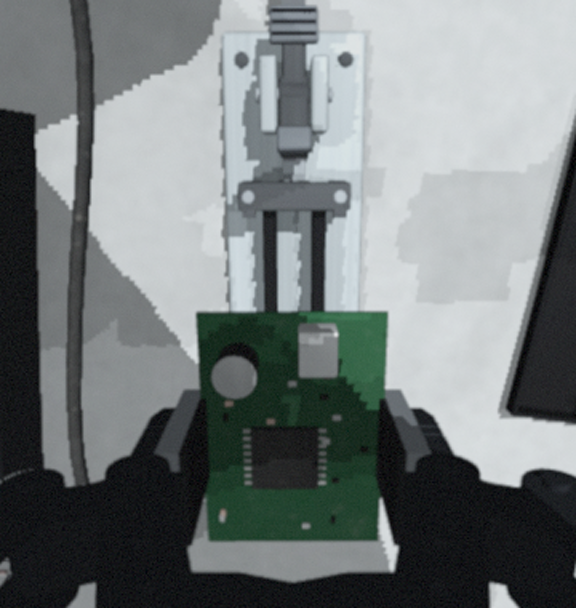

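The board is held across its middle, with corners (197,312), (387,312), (378,540) and (209,540). I'll fit its pose to check for tilt.

Run:
```python
from h import *
p=np.load("pics/w8.npy",allow_pickle=True).item()
px=np.array([(140+x/1.6,y/1.6) for x,y in((197,312),(387,312),(378,540),(209,540))])
# board axes: X=board x? near edge = -y
obj=np.array([[-.032,-.023,0],[-.032,.023,0],[.032,.023,0],[.032,-.023,0]])  # (along bed x, bed y, z up)
ok,rv,tv=cv2.solvePnP(obj,px,np.array(p["camera_matrix"]),np.array([p["k1"],0,0,0,0.]))
Rm=rot(p); B=Rm@cv2.Rodrigues(rv)[0]; c=Rm@tv[:,0]+p["position"]
print("centre",c,"axes\n",B.round(3), "reproj",cv2.projectPoints(obj,rv,tv,np.array(p["camera_matrix"]),np.array([p["k1"],0,0,0,0.]))[0][:,0]-px)
s=read_state(); print("offset from tcp",c-s["position"])
t=np.array([.5914,.176])-(c-s["position"])[:2]; print(tool([t[0],t[1],.023]))
# jaw edge
print("jaw front",at(p,140+294/1.6,210/1.6,.0335),"tail",at(p,140+294/1.6,24/1.6,.031))
```

```text
centre [0.58763652 0.17422911 0.14743473] axes
 [[ 0.988 -0.152 -0.016]
 [ 0.152  0.988 -0.014]
 [ 0.018  0.012  1.   ]] reproj [[ 0.03340624  0.18121928]
 [ 0.05276877 -0.19046612]
 [-0.07537126  0.08516702]
 [-0.02055419 -0.07436661]]
offset from tcp [-0.00079563 -0.00090379  0.00276846]
(array([-0.0039,  0.0011,  0.1217]), np.float64(188.52423732495419))
jaw front [0.5415 0.1682 0.0335] tail [0.4686 0.1574 0.031 ]
```

Request:
play_rows(rows=[-0.004,0.001,0,0,0,0,0.035,0,0,0,0.035,0,0,0,0.025,0,0,0,0.015,0,0,0,0.008,0,0,0,0,0])

```text
t: 17.08
position: [0.5917, 0.1768, 0.0255]
tcp_rot: [-0.076, 0.997, -0.001, -0.001]
wrist_force: [0.7, 1.1, 0.5]
gripper_width: 0.0426
```

Request:
play_rows(rows=[0,0,0.001,0,0,0,0.001,0,0,0,0,0])

```text
t: 17.33
position: [0.5926, 0.1766, 0.0246]
tcp_rot: [-0.075, 0.997, 0.0, 0.0]
wrist_force: [-0.3, 0.4, -0.8]
gripper_width: 0.0433
```

Request:
play_rows(rows=[0,0,0.0005,0,0,0,0,0])

```text
t: 17.5
position: [0.5926, 0.1764, 0.0242]
tcp_rot: [-0.075, 0.997, 0.0, 0.0]
wrist_force: [-0.4, 0.6, -0.5]
gripper_width: 0.043
```

Request:
play_rows(rows=[0,0,0,0,0,0,0,0,0,0,0,0,0,0,0,0,0,0,-0.01,0,0,0,-0.03,0,0,0,-0.035,0], hand=0.3)

```text
t: 18.08
position: [0.5906, 0.1753, 0.0981]
tcp_rot: [-0.075, 0.997, -0.001, -0.002]
wrist_force: [1.0, 0.0, 1.4]
gripper_width: 0.06
```

Request:
play_rows(rows=[0.03,0,0,0,0.03,0,0,0,0.03,0,0,0,0.03,0,0,0,0.03,0,0,0,0.029,-0.0008,0,0,0,0,0,0], hand=0.4)

```text
t: 18.67
position: [0.4109, 0.1467, 0.0992]
tcp_rot: [-0.075, 0.997, 0.0, -0.001]
wrist_force: [-0.5, -1.1, 0.1]
gripper_width: 0.0514
```

Run:
```python
from h import *
s=read_state(); p=viewer.camera_params("wrist"); grab("wrist","w9",(200,100,440,300),2); print(s["position"],s["gripper_width"],R.from_quat(s["tcp_rot"]).as_matrix()[:,0]); np.save("pics/w9.npy",p,allow_pickle=True)
grab("top","t9")
a=cv2.imread("pics/w9.png"); b=cv2.resize(cv2.imread("pics/raw_t9.png")[125:225,260:340],None,fx=4,fy=4,interpolation=cv2.INTER_CUBIC)
cv2.imwrite("pics/m9.png",np.hstack([a,b]))
```

```text
[0.41086484 0.1467477  0.09923456] 0.05135562190281241 [-0.98859781 -0.15056734  0.00196188]
```

View pics/m9.png

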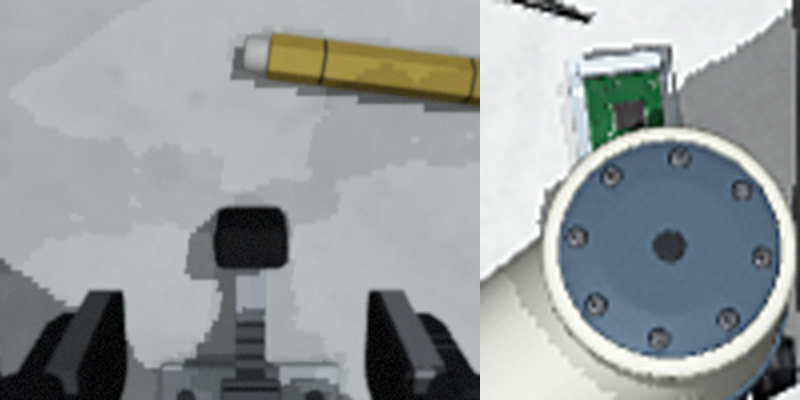

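The tab is at (251,238), between the fingers, and the top view shows the green board in the holder. I grasp the tab and push the jaw up.

Request:
play_rows(rows=[-0.0025,0.001,0.03,0,0,0,0.03,0,0,0,0.02,0,0,0,0.003,0,0,0,0,0,0,0,0,0])

```text
t: 19.27
position: [0.419, 0.1503, 0.0169]
tcp_rot: [-0.076, 0.997, 0.0, 0.001]
wrist_force: [-0.4, 0.3, 0.3]
gripper_width: 0.0511
```

Request:
play_rows(rows=[0,0,0,0,0,0,0,0,0,0,0,0,0,0,0,0], hand=0.9)

```text
t: 19.6
position: [0.4186, 0.1496, 0.0172]
tcp_rot: [-0.076, 0.997, -0.0, 0.001]
wrist_force: [0.2, -3.1, 4.8]
gripper_width: 0.0211
```

Request:
play_rows(rows=[-0.003,0,0,0,-0.004,0,0,0,-0.004,0,0,0,-0.004,0,0,0,0,0,0,0])

```text
t: 20.02
position: [0.434, 0.152, 0.0172]
tcp_rot: [-0.076, 0.997, -0.0, 0.001]
wrist_force: [2.7, -2.9, 5.2]
gripper_width: 0.0208
```

Request:
play_rows(rows=[-0.001,0,0,0,-0.001,0,0,0,-0.001,0,0,0,-0.001,0,0,0,0,0,0,0])

```text
t: 20.43
position: [0.4373, 0.1525, 0.0171]
tcp_rot: [-0.076, 0.997, -0.0, 0.001]
wrist_force: [-0.5, -3.4, 6.8]
gripper_width: 0.021
```

Request:
play_rows(rows=[-0.001,0,0,0,0,0,0,0])

```text
t: 20.6
position: [0.4382, 0.1526, 0.0171]
tcp_rot: [-0.076, 0.997, -0.0, 0.001]
wrist_force: [-0.1, -2.9, 6.5]
gripper_width: 0.0212
```

Request:
play_rows(rows=[-0.001,0,0,0,0,0,0,0])

```text
t: 20.77
position: [0.4392, 0.1528, 0.0172]
tcp_rot: [-0.076, 0.997, -0.0, 0.001]
wrist_force: [0.1, -3.3, 7.0]
gripper_width: 0.0205
```

Request:
play_rows(rows=[-0.001,0,0,0,0,0,0,0])

```text
t: 20.93
position: [0.4394, 0.1528, 0.0171]
tcp_rot: [-0.076, 0.997, -0.0, 0.0]
wrist_force: [-2.0, -2.7, 10.1]
gripper_width: 0.0209
```

Request:
play_rows(rows=[-0.001,0,0,0,0,0,0,0])

```text
t: 21.1
position: [0.4395, 0.1527, 0.017]
tcp_rot: [-0.075, 0.997, -0.0, -0.001]
wrist_force: [-6.6, -2.4, 13.0]
gripper_width: 0.0206
```

Request:
play_rows(rows=[0,0,0,0,0,0,0,0,0,0,0,0,0,0,-0.01,0,0,0,-0.033,0,0,0,-0.03,0], hand=0.4)

```text
t: 21.6
position: [0.4397, 0.1527, 0.089]
tcp_rot: [-0.075, 0.997, -0.001, -0.001]
wrist_force: [0.4, 0.7, 0.4]
gripper_width: 0.0515
```

Request:
play_rows(rows=[-0.028,0,0,0,-0.026,0,0,0,-0.025,0,0,0,0,0,0,0,0,0,0,0,0,0,0,0], hand=1)

```text
t: 22.1
position: [0.5179, 0.1648, 0.0883]
tcp_rot: [-0.075, 0.997, -0.0, -0.001]
wrist_force: [-1.2, 0.9, -0.1]
gripper_width: 0.0002
```

Run:
```python
from h import *
s=read_state(); p=viewer.camera_params("wrist"); grab("wrist","w10",(200,80,440,320),2.5); np.save("pics/w10.npy",p,allow_pickle=True)
print(s["position"],tool([.5169,.1647,.0545]))
```

```text
[0.51789052 0.16484275 0.08829999] (array([ 0.0008, -0.    ,  0.034 ]), np.float64(188.64222729949307))
```

View pics/w10.png

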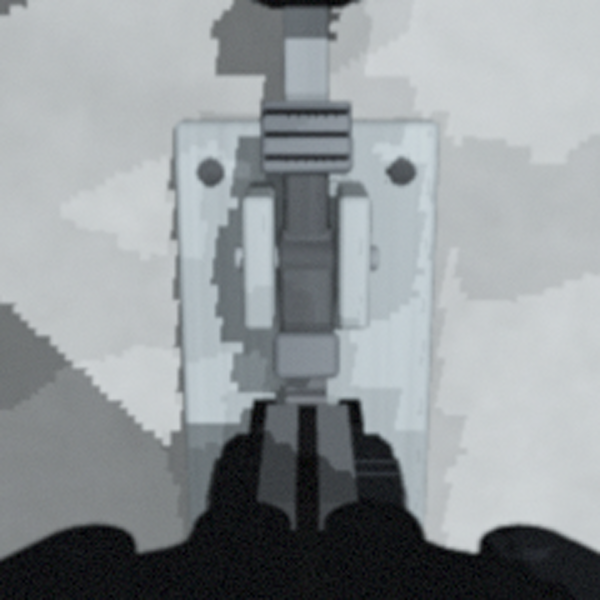

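The nose boss is at (306,355) and the thumb pad at (307,137). I check the boss position.

Run:
```python
from h import *
p=np.load("pics/w10.npy",allow_pickle=True).item()
b=at(p,200+306/2.5,80+355/2.5,.0445); print(b,"tail",at(p,200+307/2.5,80+137/2.5,.0305),"edges",at(p,200+306/2.5,80+335/2.5,.0445),at(p,200+306/2.5,80+376/2.5,.0445)); print(tool([b[0],b[1],.05]))
```

```text
[0.5122 0.1636 0.0445] tail [0.4682 0.1572 0.0305] edges [0.5078 0.163  0.0445] [0.5169 0.1643 0.0445]
(array([ 0.0056, -0.0004,  0.0385]), np.float64(188.64222729949307))
```

Request:
play_rows(rows=[0.003,0,0.02,0,0,0,0.015,0,0,0,0.003,0,0,0,0.002,0,0,0,0.002,0,0,0,0,0])

```text
t: 22.65
position: [0.5162, 0.1649, 0.0478]
tcp_rot: [-0.076, 0.997, 0.0, 0.001]
wrist_force: [2.2, -0.2, 1.4]
gripper_width: 0.0001
```

Request:
play_rows(rows=[0,0,0.001,0,0,0,0.001,0,0,0,0,0,0,0,0,0])

```text
t: 22.98
position: [0.5162, 0.165, 0.0453]
tcp_rot: [-0.075, 0.997, 0.0, 0.001]
wrist_force: [3.0, 0.2, 3.1]
gripper_width: -0.0001
```

Request:
play_rows(rows=[0,0,0.001,0,0,0,0.001,0,0,0,0,0])

```text
t: 23.23
position: [0.5163, 0.165, 0.0443]
tcp_rot: [-0.076, 0.997, 0.0, 0.001]
wrist_force: [0.6, 0.6, 12.5]
gripper_width: -0.0002
```

Request:
play_rows(rows=[0,0,0.001,0,0,0,0,0])

```text
t: 23.4
position: [0.5164, 0.165, 0.0442]
tcp_rot: [-0.076, 0.997, 0.0, 0.001]
wrist_force: [-3.3, -0.6, 18.8]
gripper_width: 0.0001
```

The pawl is at its stop, tips at 36 mm. I lift and measure the green board by colour, without viewing.

Request:
play_rows(rows=[0,0,-0.01,0,0,0,-0.03,0,-0.014,0,-0.03,0,-0.014,0,0,0,0,0,0,0,0,0,0,0,0,0,0,0], hand=0.3)

```text
t: 23.98
position: [0.5415, 0.1682, 0.1103]
tcp_rot: [-0.075, 0.997, -0.0, -0.002]
wrist_force: [0.1, -0.8, -0.4]
gripper_width: 0.0598
```

```bash
cat >> h.py <<'E'
def seg(n,col,z,L,W,fn):
    "colour blob -> rect fit centre/angle at height z, via min-area box corners on the world plane"
    p=viewer.camera_params(n); grab(n,fn); im=cv2.imread(f"pics/raw_{fn}.png"); h=cv2.cvtColor(im,cv2.COLOR_BGR2HSV)
    lo,hi={"g":((45,80,25),(85,255,255)),"b":((105,90,30),(130,255,255))}[col]
    m=cv2.morphologyEx(cv2.inRange(h,lo,hi),cv2.MORPH_CLOSE,np.ones((9,9)))
    c=max(cv2.findContours(m,cv2.RETR_EXTERNAL,cv2.CHAIN_APPROX_NONE)[0],key=cv2.contourArea)
    X=np.array([at(p,*q[0],z)[:2] for q in c]); r=cv2.minAreaRect((X*1e4).astype(np.float32))
    return p,np.array(r[0])/1e4,np.array(r[1])/10,r[2],cv2.boundingRect(c)
E
python3 - <<'E'
from h import *
s=read_state();print(s["position"],s["gripper_width"])
p,c,sz,a,bb=seg("wrist","g",.028,0,0,"w11"); print(c,sz,a,bb); np.save("pics/w11.npy",p,allow_pickle=True)
E
```

```text
[0.54147863 0.16823597 0.11026435] 0.05979400422816947
[0.59483232 0.17611245] [61.1520813 45.2381073] 8.836045265197754 (289, 245, 68, 81)
```

Request:
play_rows(rows=[0.003,0.0369,0,0,0.003,0.0369,0,0,0.003,0.0369,0,0,0.003,0.0369,0,0,0.0032,0.0369,0,0,0,0,0,4,0,0,0,4,0,0,0,0,0,0,0,0], hand=0.4)

```text
t: 24.78
position: [0.4997, 0.3485, 0.1111]
tcp_rot: [-0.007, 1.0, -0.001, -0.001]
wrist_force: [0.0, 0.6, 0.4]
gripper_width: 0.0509
```

Run:
```python
from h import *
# chip check on clamped green (dark square in green box)
p=np.load("pics/w11.npy",allow_pickle=True).item(); im=cv2.imread("pics/raw_w11.png"); x,y,w,h=289,245,68,81
g=cv2.cvtColor(im[y:y+h,x:x+w],cv2.COLOR_BGR2HSV); m=((g[...,1]<90)&(g[...,2]<90)).astype(np.uint8)
n,_,st,ce=cv2.connectedComponentsWithStats(m)
for i in np.argsort(-st[1:,4])[:3]+1: print(st[i],at(p,x+ce[i][0],y+ce[i][1],.029))
# sink in the present view
s=read_state(); print(s["position"],tool([.499,.3484,.0145]),s["gripper_width"])
p=viewer.camera_params("wrist"); grab("wrist","w12",(200,140,440,340),2.5); im=cv2.imread("pics/raw_w12.png")
u=proj(p,[(.499,.3484,.021)])[0]; print("expected px",u)
x0,y0=(u-45).astype(int); g=im[y0:y0+90,x0:x0+90].max(2); m=cv2.morphologyEx((g>110).astype(np.uint8),cv2.MORPH_CLOSE,np.ones((5,5)))
n,_,st,ce=cv2.connectedComponentsWithStats(m)
for i in np.argsort(-st[1:,4])[:3]+1: print(st[i],at(p,x0+st[i][0]+st[i][2]/2,y0+st[i][1]+st[i][3]/2,.021))
```

```text
[ 15  35  33  27 670] [0.6005 0.1748 0.029 ]
[ 5  9 17  9 62] [0.5746 0.1599 0.029 ]
[ 1 48  1 17 17] [0.6086 0.1554 0.029 ]
[0.49966521 0.34850776 0.11109827] (array([0.0005, 0.    , 0.0966]), np.float64(180.77339008216106)) 0.05092644550772506
expected px [323.  206.1]
[  22   17   48   51 2265] [0.4972 0.349  0.021 ]
```

Request:
play_rows(rows=[0.001,0,0.035,0,0,0,0.03,0,0,0,0.02,0,0,0,0.01,0,0,0,0.0015,0,0,0,0,0])

```text
t: 25.33
position: [0.4998, 0.3487, 0.0156]
tcp_rot: [-0.006, 1.0, -0.0, 0.0]
wrist_force: [0.2, 0.4, 0.8]
gripper_width: 0.0515
```

Request:
play_rows(rows=[0,0,0,0,0,0,0,0,0,0,0,0,0,0,0,0], hand=0.8)

```text
t: 25.67
position: [0.5005, 0.3498, 0.0176]
tcp_rot: [-0.006, 1.0, 0.001, 0.001]
wrist_force: [-0.8, -1.0, 5.5]
gripper_width: 0.0248
```

Request:
play_rows(rows=[0,0,-0.004,0,0,0,-0.01,0,0,0,-0.02,0,0,0,-0.035,0,0,0,-0.035,0,0,0,-0.016,0,0,0,0,0])

```text
t: 26.25
position: [0.5018, 0.3507, 0.1419]
tcp_rot: [-0.006, 1.0, 0.003, 0.004]
wrist_force: [0.9, 0.3, 0.6]
gripper_width: 0.0248
```

Request:
play_rows(rows=[0,0,0,-4,0,0,0,-3.9,-0.0145,-0.0379,0,0,-0.0145,-0.0379,0,0,-0.0145,-0.0379,0,0,-0.0145,-0.0379,0,0,-0.0145,-0.0379,0,0,0,0,0,0,0,0,0,0])

```text
t: 27.0
position: [0.5999, 0.17, 0.1351]
tcp_rot: [-0.073, 0.997, -0.0, -0.0]
wrist_force: [0.9, -0.0, -0.5]
gripper_width: 0.0245
```

Run:
```python
from h import *
s=read_state(); p=viewer.camera_params("wrist"); grab("wrist","w13",(200,130,440,370),2.5); np.save("pics/w13.npy",p,allow_pickle=True)
print(s["position"],tool([.602,.1743,.05]),s["gripper_width"])
```

```text
[0.59988697 0.16999555 0.13514975] (array([-0.0031,  0.0025,  0.0851]), np.float64(188.4311677999391)) 0.02446622378757928
```

View pics/w13.png

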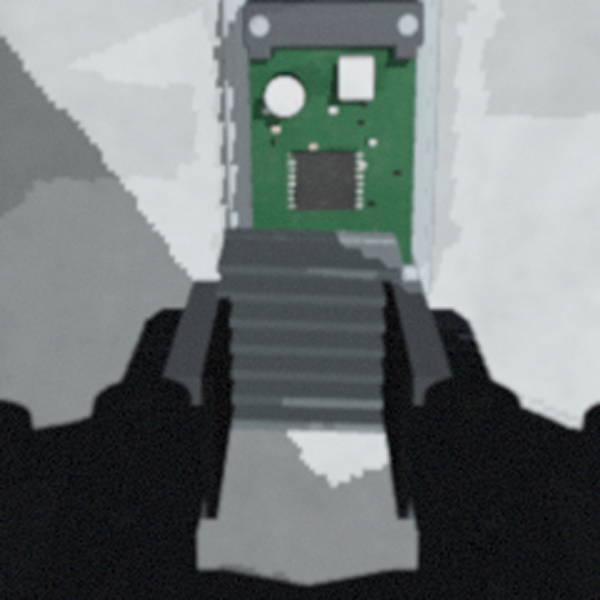

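The sink is held level between the fingers: near lower edge at y≈230, fins at 265–425. The clamped green board shows its chip at (327,180) and jaw lips on its edge.

Run:
```python
from h import *
p=np.load("pics/w13.npy",allow_pickle=True).item(); g=lambda x,y,z:at(p,200+x/2.5,130+y/2.5,z)
u=np.array([.9888,.149,0])
for zb in(.117,.1205,.124):
  a=g(309,230,zb); b=g(308,265,zb+.018); c=g(308,425,zb+.018); l,r=g(220,232,zb),g(398,232,zb)
  print(zb,"centres",a+15e-3*u,b+15e-3*u,c-15e-3*u,"w",np.linalg.norm(l-r))
print("chip",g(327,180,.029),"board near corners at lip",g(250,50,.028),g(418,50,.028))
print("jaw",g(245,25,.0335),g(423,25,.0335))
```

```text
0.117 centres [0.600032 0.170235 0.117   ] [0.599832 0.170035 0.135   ] [0.599268 0.169765 0.135   ] w 0.032328934408668644
0.1205 centres [0.598832 0.170135 0.1205  ] [0.598432 0.169835 0.1385  ] [0.597168 0.169465 0.1385  ] w 0.03173515400939471
0.124 centres [0.597632 0.169935 0.124   ] [0.597032 0.169635 0.142   ] [0.595068 0.169165 0.142   ] w 0.030929112499391245
chip [0.6003 0.1757 0.029 ] board near corners at lip [0.5671 0.1495 0.028 ] [0.5606 0.1947 0.028 ]
jaw [0.56   0.1476 0.0335] [0.5532 0.1941 0.0335]
```

Request:
play_rows(rows=[-0.003,0.0046,0,0,0,0,0.035,0,0,0,0.025,0,0,0,0.015,0,0,0,0.008,0,0,0,0,0,0,0,0,0])

```text
t: 27.63
position: [0.6018, 0.1783, 0.053]
tcp_rot: [-0.075, 0.997, -0.0, 0.0]
wrist_force: [0.1, 0.1, -0.5]
gripper_width: 0.0246
```

Request:
play_rows(rows=[0,0,0.001,0,0,0,0.001,0,0,0,0.001,0,0,0,0,0])

```text
t: 27.97
position: [0.6018, 0.1774, 0.0498]
tcp_rot: [-0.074, 0.997, 0.0, 0.0]
wrist_force: [-0.1, 0.6, -0.2]
gripper_width: 0.0246
```

Request:
play_rows(rows=[0,0,0.001,0,0,0,0.001,0,0,0,0,0])

```text
t: 28.22
position: [0.6015, 0.1772, 0.0471]
tcp_rot: [-0.074, 0.997, -0.0, -0.0]
wrist_force: [-1.3, 0.1, -0.9]
gripper_width: 0.0248
```

Request:
play_rows(rows=[0,-0.0015,0.001,0,0,0,0.001,0,0,0,0,0])

```text
t: 28.47
position: [0.6017, 0.1756, 0.045]
tcp_rot: [-0.074, 0.997, -0.0, -0.0]
wrist_force: [-0.6, -0.2, 0.2]
gripper_width: 0.0249
```

Request:
play_rows(rows=[0,0,0.001,0,0,0,0,0])

```text
t: 28.63
position: [0.6017, 0.1758, 0.0441]
tcp_rot: [-0.074, 0.997, -0.0, -0.0]
wrist_force: [-0.0, 0.4, -0.6]
gripper_width: 0.025
```

Request:
play_rows(rows=[0,0,0.001,0,0,0,0,0])

```text
t: 28.8
position: [0.6017, 0.1758, 0.0431]
tcp_rot: [-0.075, 0.997, -0.0, -0.0]
wrist_force: [-0.4, 0.5, 0.2]
gripper_width: 0.0247
```

Request:
play_rows(rows=[0,0,0.001,0,0,0,0,0])

```text
t: 28.97
position: [0.6019, 0.1759, 0.0427]
tcp_rot: [-0.075, 0.997, -0.0, 0.0]
wrist_force: [-1.0, -0.6, 2.3]
gripper_width: 0.0246
```

Request:
play_rows(rows=[0,0,0.001,0,0,0,0,0])

```text
t: 29.13
position: [0.6019, 0.1759, 0.0425]
tcp_rot: [-0.075, 0.997, -0.0, 0.0]
wrist_force: [-3.3, -0.6, 7.4]
gripper_width: 0.0252
```

Request:
play_rows(rows=[0,0,-0.0012,0,0,0,0,0])

```text
t: 29.3
position: [0.602, 0.1759, 0.0427]
tcp_rot: [-0.075, 0.997, 0.0, 0.0]
wrist_force: [-0.8, -0.1, 4.0]
gripper_width: 0.0248
```

Request:
play_rows(rows=[0,0,0,0,0,0,0,0,0,0,0,0,0,0,0,0,0,0,-0.01,0,0,0,-0.03,0,0,0,-0.035,0,0,0,0,0], hand=0.5)

```text
t: 29.97
position: [0.606, 0.1768, 0.1262]
tcp_rot: [-0.075, 0.997, 0.001, 0.007]
wrist_force: [1.8, 0.6, 1.7]
gripper_width: 0.0426
```

Request:
play_rows(rows=[0,0,-0.03,0,0.026,-0.016,0,0,0.026,-0.016,0,0,0.026,-0.016,0,0,0.026,-0.016,0,0,0.025,-0.016,0,0,0.025,-0.015,0,0,0,0,0,6,0,0,0,6,0,0,0,6], hand=0.3)

```text
t: 30.8
position: [0.4636, 0.0587, 0.1487]
tcp_rot: [0.085, 0.996, 0.0, 0.001]
wrist_force: [0.3, 0.3, 0.2]
gripper_width: 0.0594
```

Request:
play_rows(rows=[0,0,0,6,0,0,0,6,0,0,0,0,0,0,0,0])

```text
t: 31.13
position: [0.4638, 0.059, 0.1481]
tcp_rot: [0.185, 0.983, 0.0, 0.0]
wrist_force: [-0.2, 0.7, -0.2]
gripper_width: 0.0599
```

Run:
```python
from h import *
s=read_state();print(s["position"],s["gripper_width"])
p,c,sz,a,bb=seg("wrist","b",.025,0,0,"w14"); print("blue",c,sz,a,bb,tool([c[0],c[1],.0195])); np.save("pics/w14.npy",p,allow_pickle=True)
u=proj(p,[(.6,.175,.03)])[0]; print(u)
im=cv2.imread("pics/raw_w14.png"); x,y=u.astype(int); cv2.imwrite("pics/c14.png",cv2.resize(im[max(0,y-90):y+60,max(0,x-90):x+90],None,fx=3,fy=3,interpolation=cv2.INTER_CUBIC))
```

```text
[0.46382359 0.05903802 0.14807462] 0.059875310108545216
blue [ 0.453648   -0.01823757] [35.77636719 52.58891602] 69.01509857177734 (198, 184, 51, 66) (array([-0.0185, -0.0758,  0.1284]), np.float64(158.73451481174422))
[516.5 295.8]
```

View pics/c14.png

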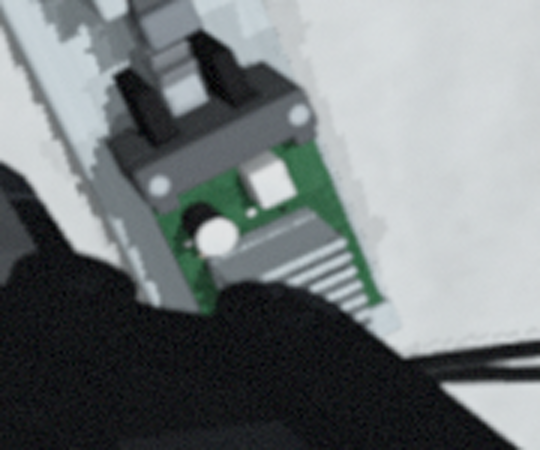

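The crop shows the jaw closed on the green board and the sink flat on it at (290,265), clear of the tall parts. Now the blue board.

Request:
play_rows(rows=[-0.0062,-0.0253,0,0,-0.0062,-0.0253,0,0,-0.0061,-0.0252,0,0,0,0,0.035,0,0,0,0.035,0,0,0,0.03,0,0,0,0.02,0,0,0,0.008,0,0,0,0,0,0,0,0,0])

```text
t: 32.02
position: [0.4539, -0.0182, 0.0202]
tcp_rot: [0.185, 0.983, -0.0, 0.0]
wrist_force: [0.3, -0.4, 0.4]
gripper_width: 0.0597
```

Request:
play_rows(rows=[0,0,0,0,0,0,0,0,0,0,0,0,0,0,0,0], hand=0.8)

```text
t: 32.35
position: [0.4544, -0.018, 0.0213]
tcp_rot: [0.186, 0.983, 0.001, 0.002]
wrist_force: [-1.0, 0.2, 7.6]
gripper_width: 0.0332
```

Request:
play_rows(rows=[0,0,-0.004,0,0,0,-0.01,0,0,0,-0.02,0,0,0,-0.03,0,0,0,-0.035,0,0,0,-0.035,0,0,0,0,0])

```text
t: 32.93
position: [0.4574, -0.0181, 0.1614]
tcp_rot: [0.185, 0.983, 0.002, 0.007]
wrist_force: [1.4, -1.0, 0.2]
gripper_width: 0.0329
```

Request:
play_rows(rows=[0.0024,0.0386,0,0,0.0024,0.0386,0,0,0.0024,0.0386,0,0,0.0024,0.0386,0,0,0.0024,0.0386,0,0,0.0024,0.0386,0,0,0.0024,0.0386,0,0,0.0024,0.0386,0,0,0.0024,0.0386,0,0,0.0024,0.0386,0,0])

```text
t: 33.77
position: [0.5722, 0.3516, 0.1541]
tcp_rot: [0.186, 0.983, 0.0, 0.0]
wrist_force: [0.8, 0.8, -0.2]
gripper_width: 0.033
```

Request:
play_rows(rows=[0,0,0,-5.5,0,0,0,-5.5,0,0,0,-5.5,0,0,0,-5.5,0,0,0,0,0,0,0,0])

```text
t: 34.27
position: [0.5719, 0.3497, 0.1538]
tcp_rot: [-0.003, 1.0, 0.0, 0.0]
wrist_force: [-0.6, -0.0, 0.3]
gripper_width: 0.0331
```

Run:
```python
from h import *
s=read_state();print(s["position"],s["gripper_width"])
z=s["position"][2]+.0055
p,c,sz,a,bb=seg("wrist","b",z,0,0,"w15"); print("blue",c,sz,a,bb)
t=np.array([.5755,.350])-(c-s["position"][:2]); print(tool([t[0],t[1],.0165]))
```

```text
[0.57194413 0.34973634 0.15379175] 0.033054299416420865
blue [0.57024995 0.3493    ] [51.69998779 35.9999939 ] 0.0 (276, 211, 94, 117)
(array([-0.0052,  0.0007,  0.1373]), np.float64(180.3741852773244))
```

Request:
play_rows(rows=[-0.005,0.0007,0.03,0,0,0,0.035,0,0,0,0.03,0,0,0,0.02,0,0,0,0.012,0,0,0,0.006,0,0,0,0,0,0,0,0,0])

```text
t: 34.98
position: [0.5778, 0.351, 0.022]
tcp_rot: [-0.005, 1.0, 0.001, 0.001]
wrist_force: [0.1, -0.1, 0.1]
gripper_width: 0.0329
```

Request:
play_rows(rows=[0,0,0.001,0,0,0,0.001,0,0,0,0,0])

```text
t: 35.23
position: [0.5773, 0.3508, 0.0193]
tcp_rot: [-0.005, 1.0, 0.001, 0.001]
wrist_force: [-0.7, 0.7, -0.7]
gripper_width: 0.0334
```

Request:
play_rows(rows=[0,0,0.001,0,0,0,0,0])

```text
t: 35.4
position: [0.5773, 0.3507, 0.0185]
tcp_rot: [-0.005, 1.0, 0.0, 0.001]
wrist_force: [-1.7, 0.1, 3.9]
gripper_width: 0.0326
```

Request:
play_rows(rows=[0,0,0,0,0,0,0,0,0,0,0,0,0,0,0,0,0,0,-0.01,0,0,0,-0.03,0,0,0,-0.035,0,0.03,0,-0.03,0,0.03,-0.03,0,0], hand=0.3)

```text
t: 36.15
position: [0.5219, 0.3253, 0.1289]
tcp_rot: [-0.006, 1.0, 0.004, 0.006]
wrist_force: [0.8, -0.1, 2.4]
gripper_width: 0.0596
```

Request:
play_rows(rows=[0,-0.03,-0.03,0,0,-0.03,-0.02,0,0,0,0,0,0,0,0,0])

```text
t: 36.48
position: [0.5196, 0.2602, 0.1743]
tcp_rot: [-0.004, 1.0, 0.001, 0.002]
wrist_force: [-0.3, -0.3, 0.0]
gripper_width: 0.0598
```

Run:
```python
from h import *
s=read_state();print(s["position"],s["wrist_force"])
p,c,sz,a,bb=seg("wrist","b",.022,0,0,"w16"); print("blue",c,sz,a,bb)
p,c,sz,a,bb=seg("wrist","g",.028,0,0,"w17"); print("green",c,sz,a,bb)
im=cv2.imread("pics/raw_w17.png"); cv2.imwrite("pics/f17.png",cv2.resize(im,None,fx=1.25,fy=1.25,interpolation=cv2.INTER_CUBIC))
```

```text
[0.51964259 0.2601937  0.17431957] [-0.27088979 -0.28328319  0.00878947]
blue [0.5766 0.3502] [52.4 38.6] 0.0 (404, 220, 45, 56)
green [0.57538267 0.16386382] [22.58140869 23.77866516] 22.932100296020508 (193, 238, 34, 25)
```

View pics/f17.png

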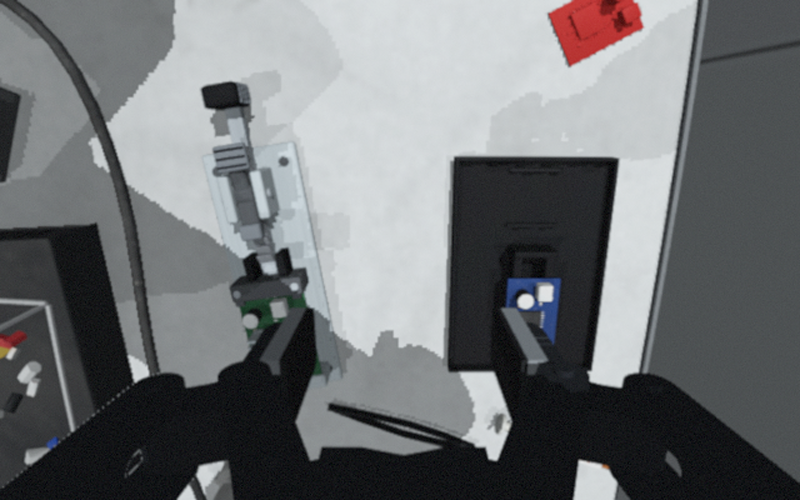

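The blue board lies in the bay at (533,310), measured (0.5766, 0.3502), and the green board is still clamped. The arm is clear, so I hand in.

```bash
python3 -c "
from rig import bot; print(bot.finish_job())"
```

```text
the job is handed in; nothing more can be done
None
```

The job is done and handed in at about 37 s of the 141 s allowed. `finish_job` gives no verdict, so the results below rest on my own checks.

**Steps carried out**
- I lifted the pawl and drew the bar out about 32 mm.
- I laid the blue board on the cooling block.
- I put the green board on the rails, pushed the jaw up until the force rose, and pressed the pawl's nose down to its stop.
- I set the heat sink on the chip.
- I moved the blue board into the tray bay.

**Last checks**

| What | Result |
|---|---|
| Green board | About 1 mm from the bed point after clamping, angle 8.8° against the bed's about 8.6° |
| Jaw slide | About 12 mm, worked out from the travel of the tab |
| Pawl | Nose stopped with the fingertips at 36 mm, which matches the locked height of 36.5 mm |
| Heat sink | Flat and clear of the tall parts, set down within about 2 mm of the chip centre |
| Blue board | About 1 mm from my estimate of the bay point, aligned with the tray |
| Arm | Holding nothing, hand clear of the work |

**What was weak or disagreed**
- **Tab position:** the close camera view put the pull tab and nose boss about 5 mm nearer than the earlier views. Neither the grasp nor the press was affected.
- **Sink grip:** the gripper read about 25 mm on the 30 mm heat sink. It held without slipping.
- **Final view of the holder:** the hand hid part of the green board and all of the heat sink. Their last full checks are from before the blue board was moved.
- **Jaw and pawl:** their joint values were inferred from travel, force and heights, not read directly.

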